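Latch the big fittings case

ROBOT

A 6-joint arm with a two-finger parallel gripper is mounted at the origin on the work surface. World frame = base frame: x ahead of the robot, y to its left, z up, the work surface at z = 0. Lengths are in m, angles in rad, forces in N, time in s.
With the tool pointing down it reaches from about 0.35 to 0.775 m from the base axis. Payload 5.5 kg.
Tool frame: the origin (TCP) lies midway between the tips of the shut fingers; the grasp point (between the pads) lies 19 mm behind it; z points along the fingers, y is the direction in which the jaws open and shut (so a half turn about z gives the same grasp; the last joint's range is limited). The gripper opens to 85 mm and grips with 20 to 120 N. Pads are 22 mm wide; open, the fingers measure 114 mm over their backs; the gripper's body (76 mm by 85 mm) begins 54 mm behind the grasp point. The pads swing forward as they close: fully open they stand 13 mm farther back than shut.
Start: joints at [1.07, 0.313, 0.046, 1.304, 0, 1.431], TCP at [0.203, 0.538, 0.231] pointing down, gripper open.
Joint ranges: [-2.76, 2.76], [-0.86, 1.69], [-1.03, 1.26], [-2.2, 2.34], [-1.47, 1.5], [-3.14, 3.14]. Speed limits (rad/s): [2.57, 2.57, 3.14, 3.14, 3.14, 3.14].

INTERFACE

Orientations are given as a unit quaternion [w, x, y, z].
In Python, from workcell import env gives the robot as it stands.
- The arm moves only by the shell command python3 -m creep 'ROWS' [OPENING] [FORCE]. ROWS is JSON, a list of rows, each a list of 6 numbers: the shift along the tool's x, y, z in m, then the turn, a rotation vector about the tool's x, y, z in degrees. A call has exactly 8 rows; each row is the pose to reach, as a shift and turn from the pose commanded when the call began, along the tool's axes at that moment; what a row does not reach only later rows make up. A row lasts 1/10 s, in which the tool goes at most 50 mm and 8.59 degrees, less where a joint would pass 70% of its speed; a pose out of reach is approached as far as the arm can. A call with a gripper value outside its range is refused whole. OPENING is the finger opening in m, from 0 to 0.0854, set as the call begins (- or left out, the last holds). The fingers move at their own pace and stop on an object; FORCE is the grip in N (left out, the last holds). Time passes only in rows, so rows that repeat a pose let the fingers close, or fill a call up. It gives the time, the measured TCP pose, the force and the opening at its end, in the units of the state.
- env.get_state(): the state, without advancing time (a new reading comes with each control period).
- env.read_camera(name): name is "scene" or "top" or "wrist"; returns (picture, depth): 400x640x3 uint8, blue, green, red; 400x640 float32, m along the optical axis (not along the pixel's ray), 0 where there is no reading.
- env.camera_params(name): a dict with "fx", "fy", "cx", "cy" (pixels), "position" and "orientation" of the camera in the world. Camera axes: x right, y up, looking along -z (the intrinsics and any distortion apply to the point x, -y, -z); pixel columns grow to the right and rows downward; lengths in m; the calibration is good to about 2 mm. The wrist camera is an equidistant fisheye: a pixel r from the principal point sees the ray r / f radians off the axis. A picture is of the moment at which its call begins: read the wrist's pose just before it. camera_params takes no time and is no camera call; for the wrist camera it gives the pose at the moment of the call.
- env.hand_in(): hands the job in, once; it reports no verdict.
The state is a dict: "clock": time; "joint_pos": joint angles; "qvel": joint speeds; "tau": joint torques, N m; "tcp_pos": TCP position; "orientation": TCP orientation; "wrist_force": force on the tool from outside, world axes, zero at the start; "ft_torque": the same for the moment, N m; "finger_gap": finger opening in m.
Only numpy, scipy, OpenCV 4.12 (cv2) and the standard library are available. Lean on these libraries where they do the work, as an engineer would, in place of code of your own. Each camera call takes 0.05 s, during which the arm holds its last target. There are 200 camera calls.

TASK

The lid of the larger of the two steel cases stands slightly ajar with its toggle latch undone. Tip the wire loop of its latch over onto the keeper hook of the lid, then press the lever down all the way so that it pulls the lid tight. Leave the lever of the smaller case as it is.

Things in the scene. Friction and masses are not known exactly. Their poses are not given: they have to be found in the camera images.
- big_case: Larger blue-grey steel case, 200 (x) by 280 (y) by 175 mm tall, fixed on the bench, yaw up to 0.4 rad. Origin: centre of its underside; z up; x points out of the latch face, away from the robot. All positions given here are in this frame, mm. The latch is at y = 0 on the face x = 100 (body and lid flush). The lid starts at z = 130. Lever pivot line: along y at x = 128, z = 110.
- lever (a joint): Lever of the big case, rad: a steel plate 85 mm long from the pivot, 40 wide, 5 thick. At 0 it points outward (+x) and 50 degrees above level; grows as it goes down, to its stop at 1.83 (55 degrees below level). Starts 0 to 0.2; light friction (1 N at the end) holds it anywhere. On the keeper it takes up to about 10 N and is past dead centre at 1.66, then stays down.
- bail (a joint): Wire loop, relative to the lever, rad. Steel U, 58 wide, wire 8; bar 80 from the loop's pivot, which rides on the lever 27 from the lever pivot, 25 degrees below the handle's direction. At lever 0, bail 0 it leans 12 degrees outward from upright; grows tipping to the lid; lever turn leans it outward equally. Starts 0 to 0.15. Swings freely: past upright it falls against the lid above the keeper.
- lid (a joint): Big case's lid about its back edge, rad: a springy seal holds it at 0.032 (6 mm ajar at the latch), 0 is shut. On its face is the keeper, an upward-opening steel hook 34 wide: lid shut, the loop's bar sits with its centre at x = 110, z = 160; lip from x = 116 to 120, top z = 164 (6 higher when ajar). Pressing the lever draws the leaning loop down behind the lip and pulls the lid shut.
- small_lever (a joint): The same kind of lever, rad, on the smaller case (150 by 170 by 150 mm) beside it, which also stands undone and whose lever is to be left alone; starts between 0 and 0.2, grows as it is pressed.

How it is judged:
By the outcome, as a careful person would: the job done as asked, in the order asked, and still so for the second after the job is handed in, with the robot touching nothing.
It also fails if it takes over 38 s, if anything falls off the work surface, if the arm or the gripper's body presses on something with over 40 N, if the wrist force passes 120 N, or if a joint passes its speed limit or range.

## Working session

There is one attempt and no reset: what is moved stays moved. The work goes in short steps, Python scripts to look and compute and a shell command to move; the robot and the scene stay as the last step left them, time stands still between calls to the robot, and variables do not carry over. Pictures are saved under pics/ and viewed, about 8 in all and at most 12, crops included, and the job is handed in when it is done.

```bash
ls; mkdir -p pics; python3 - <<'E'
from workcell import env
import cv2,numpy as np
s=env.get_state();print(s)
for n in("scene","top"):
    p=env.camera_params(n);print(n,p)
    im,d=env.read_camera(n);cv2.imwrite(f"pics/{n}0.png",im);np.save(f"pics/{n}0.npy",d)
E
```

```text
pics
{'clock': 0.0, 'joint_pos': array([ 1.07040246e+00,  3.14028805e-01,  4.49568632e-02,  1.30358109e+00,
       -1.01581853e-05,  1.43120253e+00]), 'qvel': array([ 0.00133606, -0.00109945,  0.0019811 ,  0.00105206, -0.0011622 ,
        0.00031817]), 'tau': array([ 7.45984853e-04, -4.80628037e+01,  2.98534173e+01,  1.94656884e-02,
       -8.69283849e-05, -1.78195609e-05]), 'tcp_pos': array([0.20274763, 0.53751968, 0.23038366]), 'orientation': array([-2.87202457e-04,  1.79423048e-01,  9.83771573e-01, -8.82826065e-04]), 'wrist_force': array([-0.5840825 ,  0.11532498,  0.82845793]), 'ft_torque': array([0.0031467 , 0.06838444, 0.02233119]), 'finger_gap': 0.08508100348609927}
scene {'fx': 391.1054784254434, 'fy': 391.1054784254434, 'cx': 320.4485805823304, 'cy': 197.61014162985825, 'position': array([ 0.79729397, -0.42848638,  0.75883203]), 'orientation': array([0.89104075, 0.30894649, 0.11593565, 0.31170077])}
top {'fx': 384.4388850681313, 'fy': 384.4388850681313, 'cx': 320.3661257479304, 'cy': 197.55925521708656, 'position': array([ 0.39763798, -0.00600499,  0.86366443]), 'orientation': array([-0.69811941, -0.01751552,  0.03544122,  0.71488909])}
```

View pics/scene0.png

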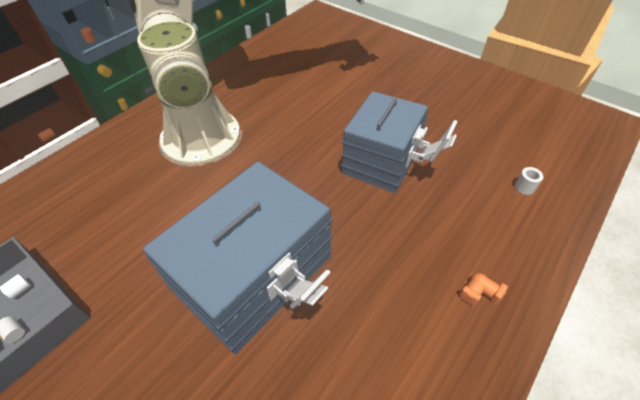

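View pics/top0.png

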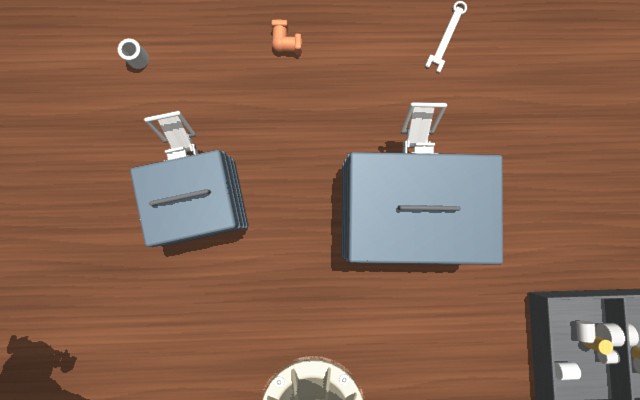

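Scene view: big case at the lower left, its latch near (295,285). Top view: big case at right, spanning (342–503, 153–264), latch near (425,125) with the loop's bar at about (428,105). The small case is at left, latch near (175,135). Next I'll fit the case frame and look at the latch points.

```bash
cat > h.py <<'E'
import numpy as np,cv2
from scipy.spatial.transform import Rotation as R
from workcell import env
def rot(q): return R.from_quat(np.r_[q[1:],q[0]]).as_matrix()
def cloud(n,d):
    p=env.camera_params(n);v,u=np.mgrid[:400,:640]
    P=np.stack([(u-p['cx'])/p['fx']*d,-(v-p['cy'])/p['fy']*d,-d],-1)
    return P@rot(p['orientation']).T+p['position']
E
python3 - <<'E'
from h import *
C={}
for n in("top","scene"):
    im=cv2.imread(f"pics/{n}0.png").astype(int);P=cloud(n,np.load(f"pics/{n}0.npy"));C[n]=(im,P)
    b=im[...,0]-im[...,2]
    m=((b>15)&(abs(P[...,2]-.181)<.012)&(P[...,1]<0)&(P[...,0]>.2)&(P[...,0]<.6)).astype(np.uint8)
    k=max(cv2.findContours(m,0,1)[0],key=cv2.contourArea)[:,0]
    m2=cv2.morphologyEx(m,cv2.MORPH_OPEN,np.ones((5,5)))>0
    Q=P[m2];
    A=np.c_[Q[:,:2],np.ones(len(Q))];co=np.linalg.lstsq(A,Q[:,2],rcond=None)[0]
    r=cv2.minAreaRect((Q[:,:2]*1000).astype(np.float32))
    print(n,len(Q),r,cv2.boxPoints(r).tolist(),co)
E
```

```text
top 16271 ((426.4853515625, -213.9642333984375), (278.09844970703125, 197.9864044189453), 87.76612854003906) [[322.1474609375, -349.0491943359375], [519.9833984375, -356.76641845703125], [530.8232421875, -78.8792724609375], [332.9873046875, -71.16204833984375]] [ 0.03299911 -0.00189275  0.16395047]
scene 13958 ((429.48468017578125, -218.22640991210938), (276.85601806640625, 197.40745544433594), 87.63313293457031) [[325.14837646484375, -352.4600830078125], [522.3873901367188, -360.612548828125], [533.8209838867188, -83.99273681640625], [336.58197021484375, -75.84027099609375]] [ 0.02465754 -0.00022164  0.16842545]
```

```bash
cat >> h.py <<'E'
YAW=-0.040; X=np.array([np.cos(YAW),np.sin(YAW)]);Y=np.array([-X[1],X[0]])
def case(P,c): d=P[...,:2]-c; return np.stack([d@X,d@Y,P[...,2]],-1)*1000
E
python3 - <<'E'
from h import *
for n,c in(("top",(.4265,-.214)),("scene",(.4295,-.218))):
    im=cv2.imread(f"pics/{n}0.png").astype(int);P=case(cloud(n,np.load(f"pics/{n}0.npy")),np.array(c))
    sat=im.max(-1)-im.min(-1)
    m=(sat<40)&(im.min(-1)>90)&(P[...,0]>95)&(P[...,0]<240)&(abs(P[...,1])<60)&(P[...,2]>30)
    Q=P[m];print(n,len(Q),'y mean',Q[:,1].min(),Q[:,1].max())
    q=Q[abs(Q[:,1])<15]; q=q[np.argsort(q[:,0])]; print('mid\n',q[::max(1,len(q)//45)].round(0).astype(int).tolist())
    q=Q[(abs(Q[:,1])>22)]; q=q[np.argsort(q[:,0])]; print('legs\n',q[::max(1,len(q)//35)].round(0).astype(int).tolist())
    h=Q[Q[:,0]>150];h=h[np.argsort(-h[:,2])][:25];print('highest',h.round(0).astype(int).tolist())
p="pics/crop1.png";a=cv2.imread("pics/scene0.png")[230:330,230:350];b=cv2.imread("pics/top0.png")[90:170,370:480]
cv2.imwrite(p,np.hstack([cv2.resize(a,(400,333)),cv2.resize(b,(400,333))]))
E
```

```text
top 1548 y mean -59.607381084629374 59.33982293053564
mid
 [[95, 10, 180], [97, -9, 180], [100, -6, 176], [104, -5, 162], [107, -5, 167], [109, 9, 165], [111, 5, 163], [113, 10, 163], [115, 6, 162], [116, 6, 166], [118, -8, 171], [119, -10, 171], [129, 13, 115], [133, -13, 117], [135, -14, 118], [138, 5, 123], [140, 5, 123], [141, -6, 125], [143, -6, 125], [145, -12, 126], [148, 13, 130], [149, 5, 132], [151, -2, 133], [153, 10, 133], [155, -15, 136], [157, 2, 135], [158, -11, 137], [160, 12, 142], [162, 3, 143], [164, -14, 145], [166, -8, 146], [168, -2, 146], [169, 3, 146], [171, 14, 151], [173, 15, 151], [175, 13, 153], [176, -9, 156], [178, -7, 156], [180, 10, 155], [181, 1, 195], [182, -14, 158], [183, 5, 159], [184, 10, 162], [185, -11, 196], [186, -14, 164], [186, -8, 196], [187, 14, 162], [190, 6, 162]]
legs
 [[95, -30, 183], [96, 59, 180], [96, 44, 181], [96, 31, 180], [97, -23, 180], [98, -45, 181], [98, 33, 180], [99, 24, 179], [116, 24, 120], [122, 24, 111], [129, 25, 122], [135, -23, 120], [153, 29, 123], [155, 31, 124], [156, -28, 133], [158, -31, 134], [159, 27, 138], 
[... 1833 characters left out ...]
1], [102, -28, 118], [102, 36, 117], [102, -31, 103], [102, -28, 123], [104, -23, 104], [108, 24, 122], [113, 24, 113], [118, 24, 111], [124, 23, 119], [129, -23, 124], [149, -24, 121], [157, 30, 142], [166, -32, 148], [174, -31, 175], [180, 23, 197], [182, 25, 198], [185, -29, 195]]
highest [[182, -17, 200], [184, -24, 200], [181, -30, 199], [184, 1, 199], [182, 13, 199], [185, -16, 199], [183, 29, 199], [184, 16, 199], [182, -19, 198], [182, 18, 198], [184, -21, 198], [180, -20, 198], [183, 27, 198], [182, -1, 198], [181, 22, 198], [183, -11, 198], [184, -26, 198], [185, -11, 198], [180, 9, 198], [183, 0, 198], [182, 25, 198], [182, 23, 198], [181, 10, 198], [184, 29, 198], [182, -3, 198]]
```

View pics/crop1.png

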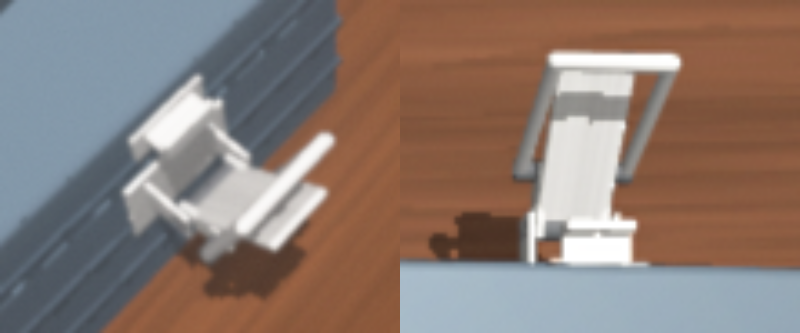

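The crop shows the big latch clearly. Left, the scene view: the bar leans outward over the lever tip, with the keeper on the lid. Right, the top view: the bar runs from (550,60) to (680,60). Both cameras agree in the case frame: bar centre ≈ (184, 0, 194), lever tip ≈ (191, 165), so the lever is at about 0.17 rad. I'm moving over there high and with the fingers shut.

```bash
python3 -m creep '[[-0.01,-0.01,-0.04,0,0,0],[-0.04,-0.035,-0.07,0,0,0],[-0.075,-0.065,-0.08,0,0,0],[-0.11,-0.09,-0.08,0,0,0],[-0.145,-0.12,-0.08,0,0,0],[-0.18,-0.15,-0.08,0,0,0],[-0.215,-0.18,-0.08,0,0,0],[-0.25,-0.205,-0.08,0,0,0]]' 0 40
python3 -m creep '[[-0.035,-0.028,0,0,0,0],[-0.07,-0.057,0,0,0,0],[-0.105,-0.086,0,0,0,0],[-0.14,-0.115,0,0,0,0],[-0.175,-0.143,0,0,0,0],[-0.21,-0.172,0,0,0,0],[-0.245,-0.2,0,0,0,0],[-0.28,-0.23,0,0,0,0]]'
```

```text
clock: 0.9
tcp_pos: [0.3646, 0.256, 0.3112]
orientation: [-0.0, 0.179, 0.984, -0.0]
wrist_force: [0.4, 0.9, -0.8]
finger_gap: -0.0001
clock: 1.7
tcp_pos: [0.5458, -0.0578, 0.3109]
orientation: [-0.0, 0.179, 0.984, 0.0]
wrist_force: [-0.2, -0.1, -0.8]
finger_gap: -0.0003
```

```bash
python3 -m creep '[[-0.035,-0.028,0,0,0,-4],[-0.07,-0.057,0,0,0,-8],[-0.105,-0.086,0,0,0,-12],[-0.135,-0.11,0,0,0,-16],[-0.15,-0.122,0,0,0,-18.4],[-0.15,-0.122,0.02,0,0,-18.4],[-0.15,-0.122,0.04,0,0,-18.4],[-0.15,-0.122,0.06,0,0,-18.4]]'; python3 - <<'E'
from h import *
s=env.get_state();print(case(s['tcp_pos'],np.array([.428,-.216])),rot(s['orientation']).round(3))
im,_=env.read_camera("wrist");cv2.imwrite("pics/w1.png",im)
E
```

```text
clock: 2.5
tcp_pos: [0.6425, -0.2236, 0.2496]
orientation: [-0.001, 0.02, 1.0, 0.0]
wrist_force: [0.4, 0.6, -0.1]
finger_gap: -0.0002
[214.59717552   1.01773131 249.60776502] [[-0.999  0.04  -0.001]
 [ 0.04   0.999  0.001]
 [ 0.001  0.001 -1.   ]]
```

View pics/w1.png

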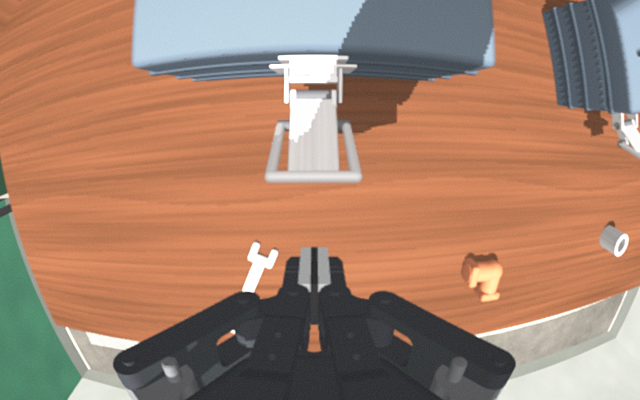

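The wrist view has the shut fingers at (314,265), in line with the loop's bar at (312,178), and clear of it on the outside. I'll go down to z ≈ 182 and push inward.

```bash
python3 -m creep '[[0,0,0.03,0,0,0],[0,0,0.055,0,0,0],[0,0,0.067,0,0,0],[0,0,0.067,0,0,0],[0.008,0,0.067,0,0,0],[0.016,0,0.067,0,0,0],[0.023,0,0.067,0,0,0],[0.03,0,0.067,0,0,0]]'
python3 -m creep '[[0.006,0,0,0,0,0],[0.012,0,0,0,0,0],[0.018,0,0,0,0,0],[0.024,0,0,0,0,0],[0.030,0,0,0,0,0],[0.036,0,0,0,0,0],[0.042,0,0,0,0,0],[0.046,0,0,0,0,0]]'
python3 - <<'E'
from h import *
s=env.get_state();print(case(s['tcp_pos'],np.array([.428,-.216])))
im,_=env.read_camera("wrist");im2,_=env.read_camera("scene")
cv2.imwrite("pics/w2.png",np.hstack([cv2.resize(im,(400,250)),cv2.resize(im2[200:340,200:400],(400,280))[:250]]))
E
```

```text
clock: 3.35
tcp_pos: [0.6123, -0.2222, 0.1856]
orientation: [0.001, 0.02, 1.0, -0.0]
wrist_force: [0.3, -0.0, 0.2]
finger_gap: -0.0003
clock: 4.15
tcp_pos: [0.5661, -0.2201, 0.1843]
orientation: [-0.0, 0.02, 1.0, 0.0]
wrist_force: [1.4, -0.1, 0.1]
finger_gap: -0.0002
[138.10895317   1.42595048 184.27335789]
```

View pics/w2.png

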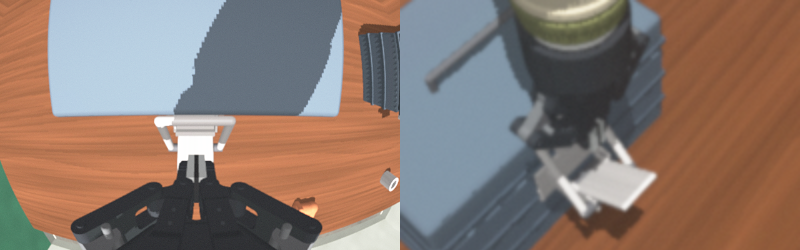

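The loop has tipped: in the wrist half its bar lies against the lid at about (205,120), and the scene half shows the lever alone standing out. Next I'll move out over the lever and press partway.

```bash
python3 -m creep '[[-0.012,0,-0.002,0,0,0],[-0.024,0,-0.002,0,0,0],[-0.034,0,-0.002,0,0,0],[-0.034,0,0.01,0,0,0],[-0.034,0,0.018,0,0,0],[-0.034,0,0.023,0,0,0],[-0.035,0,0.026,0,0,0],[-0.036,0,0.028,0,0,0]]'
python3 -m creep '[[-0.003,0,0.003,0,0,0],[-0.005,0,0.006,0,0,0],[-0.007,0,0.008,0,0,0],[-0.009,0,0.011,0,0,0],[-0.011,0,0.013,0,0,0],[-0.012,0,0.016,0,0,0],[-0.014,0,0.018,0,0,0],[-0.015,0,0.02,0,0,0]]'
python3 - <<'E'
from h import *
s=env.get_state();print(case(s['tcp_pos'],np.array([.428,-.216])))
im,_=env.read_camera("wrist");im2,_=env.read_camera("scene")
cv2.imwrite("pics/w3.png",np.hstack([cv2.resize(im[140:340,170:490],(400,250)),cv2.resize(im2[200:340,200:400],(400,280))[:250]]))
E
```

```text
clock: 5.05
tcp_pos: [0.6021, -0.2214, 0.1558]
orientation: [-0.0, 0.02, 1.0, 0.0]
wrist_force: [0.2, 0.1, 1.0]
finger_gap: 0.0003
clock: 5.85
tcp_pos: [0.6178, -0.2222, 0.136]
orientation: [-0.0, 0.02, 1.0, 0.0]
wrist_force: [0.0, -0.3, -0.0]
finger_gap: 0.0
[189.86791394   1.41665405 136.03208709]
```

View pics/w3.png

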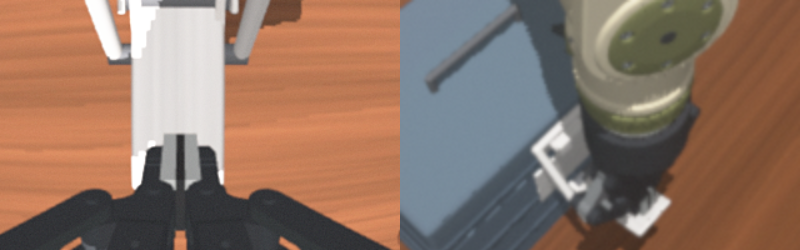

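The fingers rest centred on the lever near its end, at (180,150) in the crop, and the loop leans on the lid. I'll press on.

```bash
python3 -m creep '[[-0.002,0,0.003,0,0,0],[-0.004,0,0.006,0,0,0],[-0.005,0,0.009,0,0,0],[-0.006,0,0.012,0,0,0],[-0.008,0,0.015,0,0,0],[-0.009,0,0.018,0,0,0],[-0.0095,0,0.021,0,0,0],[-0.01,0,0.023,0,0,0]]'
python3 - <<'E'
from h import *
s=env.get_state();print(case(s['tcp_pos'],np.array([.428,-.216])),s['wrist_force'])
im,_=env.read_camera("wrist");im2,_=env.read_camera("scene")
cv2.imwrite("pics/w4.png",np.hstack([cv2.resize(im[20:260,160:480],(500,375)),cv2.resize(im2[220:320,240:320],(300,375))]))
E
```

```text
clock: 6.75
tcp_pos: [0.6275, -0.2225, 0.1129]
orientation: [-0.0, 0.02, 1.0, 0.0]
wrist_force: [-0.9, -0.4, 1.1]
finger_gap: 0.0001
[199.55530166   1.44163112 112.94116555] [-0.9163973  -0.43597009  1.08520432]
```

View pics/w4.png

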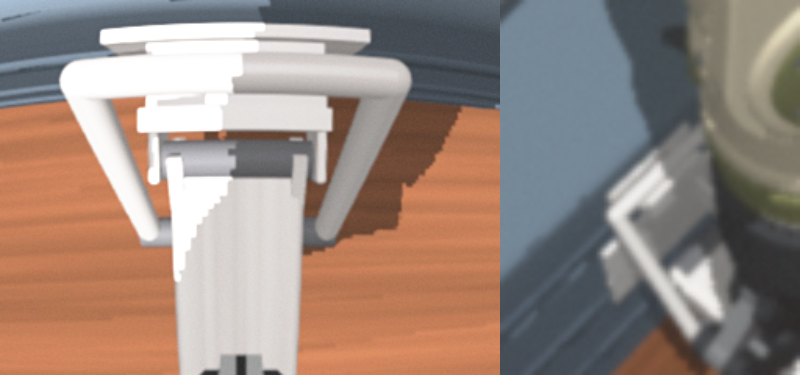

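The bar, at (235,75) in the left crop, lies between the lid plate at (235,40) and the keeper lip at (235,118), so it is dropping in behind the lip. I'll keep pressing along the arc.

```bash
python3 -m creep '[[-0.001,0,0.003,0,0,0],[-0.0015,0,0.006,0,0,0],[-0.002,0,0.009,0,0,0],[-0.002,0,0.012,0,0,0],[-0.0025,0,0.015,0,0,0],[-0.003,0,0.018,0,0,0],[-0.003,0,0.021,0,0,0],[-0.003,0,0.024,0,0,0]]'
python3 -m creep '[[-0.001,0,0.003,0,0,0],[0,0,0.006,0,0,0],[0.001,0,0.009,0,0,0],[0.002,0,0.012,0,0,0],[0.004,0,0.015,0,0,0],[0.006,0,0.018,0,0,0],[0.0075,0,0.02,0,0,0],[0.009,0,0.022,0,0,0]]'
python3 - <<'E'
from h import *
s=env.get_state();print(case(s['tcp_pos'],np.array([.428,-.216])),s['wrist_force'])
E
```

```text
clock: 7.65
tcp_pos: [0.6307, -0.2227, 0.089]
orientation: [0.0, 0.02, 1.0, 0.0]
wrist_force: [-1.3, -0.1, 1.9]
finger_gap: 0.0001
clock: 8.45
tcp_pos: [0.6215, -0.2223, 0.0671]
orientation: [0.0, 0.02, 1.0, 0.0]
wrist_force: [1.3, -0.8, -0.0]
finger_gap: 0.0002
[193.61105652   1.46469546  67.05375233] [ 1.30192958 -0.75092385 -0.04417418]
```

```bash
python3 -m creep '[[0.0015,0,0.002,0,0,0],[0.003,0,0.005,0,0,0],[0.005,0,0.007,0,0,0],[0.007,0,0.009,0,0,0],[0.009,0,0.011,0,0,0],[0.01,0,0.013,0,0,0],[0.012,0,0.014,0,0,0],[0.013,0,0.015,0,0,0]]'
python3 - <<'E'
from h import *
s=env.get_state();print(case(s['tcp_pos'],np.array([.428,-.216])),s['wrist_force'])
im,_=env.read_camera("wrist");im2,_=env.read_camera("scene")
cv2.imwrite("pics/w5.png",np.hstack([cv2.resize(im[20:260,160:480],(500,375)),cv2.resize(im2[220:320,240:320],(300,375))]))
E
```

```text
clock: 9.25
tcp_pos: [0.6083, -0.2218, 0.0521]
orientation: [-0.0, 0.02, 1.0, 0.0]
wrist_force: [0.3, 0.5, 0.7]
finger_gap: 0.0003
[180.41045322   1.46059669  52.12982905] [0.2812846  0.52751565 0.74969362]
```

View pics/w5.png

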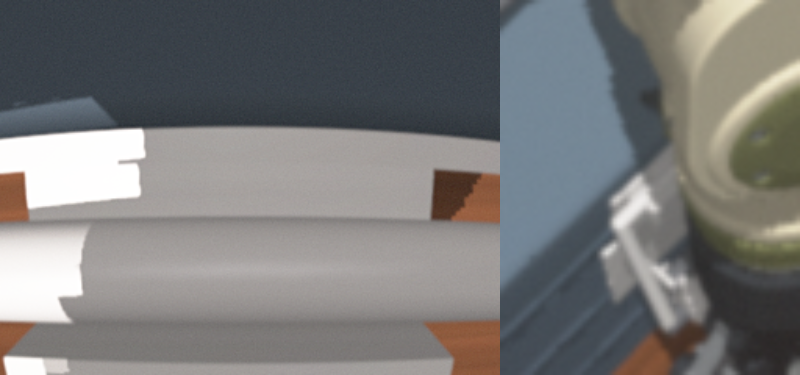

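The loop's bar fills the wrist view at (250,270), too close to tell whether it is in the hook. Force is low, under 1 N. I'll back off outward and check from a distance.

```bash
python3 -m creep '[[-0.02,0,0,0,0,0],[-0.045,0,0,0,0,0],[-0.06,0,0,0,0,0],[-0.06,0,-0.03,0,0,0],[-0.06,0,-0.07,0,0,0],[-0.06,0,-0.11,0,0,0],[-0.06,0,-0.15,0,0,0],[-0.06,0,-0.17,0,0,0]]'
cat > look.py <<'E'
from h import *
import sys
t=sys.argv[1];out=[]
s=env.get_state();print(case(s['tcp_pos'],np.array([.428,-.216])),s['wrist_force'])
for n,c in(("top",(.4265,-.214)),("scene",(.4295,-.218))):
    im,d=env.read_camera(n);P=case(cloud(n,d),np.array(c))
    out.append(im)
    I=im.astype(int);m=(I.max(-1)-I.min(-1)<40)&(I.min(-1)>90)&(P[...,0]>102)&(P[...,0]<215)&(abs(P[...,1])<40)&(P[...,2]>30)
    Q=P[m]
    for nm,k in(('mid',abs(Q[:,1])<15),('legs',abs(Q[:,1])>24)):
        q=Q[k];q=q[np.argsort(q[:,0])];print(n,nm,q[::max(1,len(q)//30)].round(0).astype(int)[:,[0,2]].tolist())
w,_=env.read_camera("wrist")
cv2.imwrite(f"pics/{t}.png",np.hstack([cv2.resize(w[:260,160:480],(400,325)),cv2.resize(out[1][210:340,220:380],(400,325))]))
E
python3 look.py l1
```

```text
clock: 10.15
tcp_pos: [0.6697, -0.2247, 0.227]
orientation: [0.003, 0.02, 1.0, -0.001]
wrist_force: [0.4, -0.1, -0.3]
finger_gap: -0.0002
[241.85639177   0.9706921  227.01053579] [ 0.3504458  -0.1370184  -0.34226975]
top mid []
top legs []
scene mid [[102, 116], [103, 99], [110, 167], [113, 163], [118, 166], [119, 165], [123, 116], [128, 117], [131, 115], [133, 109], [135, 104], [138, 101], [141, 90], [144, 93], [147, 87], [150, 84], [153, 80], [156, 73], [158, 72], [161, 66], [164, 63], [167, 56], [170, 50], [173, 48], [176, 44], [190, 597], [193, 600], [197, 597], [201, 580], [203, 591], [203, 593]]
scene legs [[102, 106], [110, 165], [113, 159], [115, 138], [117, 144], [120, 140], [122, 127], [125, 113], [129, 108], [132, 90], [135, 87], [189, 634], [192, 630], [194, 545], [196, 536], [197, 554], [198, 535], [198, 533], [199, 540], [199, 519], [200, 548], [204, 541], [206, 536], [207, 538], [209, 566], [210, 531], [211, 544], [212, 543], [213, 537], [214, 548], [215, 634]]
```

View pics/l1.png

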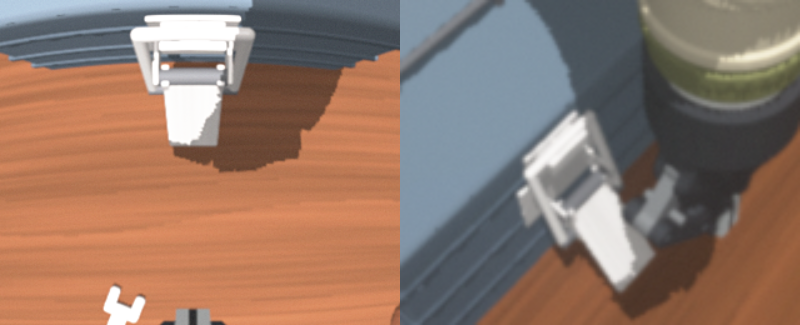

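Both views show the loop over the keeper and the lever down. The points give the bar top at (110, 166), the lip top at about 165 (172 before), and the lever line running to (176, 44), 55° below level. I'll do a last check of the lid slope and the small latch against the start.

```bash
python3 -m creep '[[-0.01,0,-0.03,0,0,0],[-0.02,0.03,-0.07,0,0,0],[-0.02,0.06,-0.1,0,0,0],[-0.02,0.1,-0.1,0,0,0],[-0.02,0.14,-0.1,0,0,0],[-0.02,0.17,-0.1,0,0,0],[-0.02,0.2,-0.1,0,0,0],[-0.02,0.2,-0.1,0,0,0]]'
python3 - <<'E'
from h import *
c=np.array([.4295,-.218])
for n in("scene","top"):
    im1,d1=env.read_camera(n)
    for t,im,d in(('before',cv2.imread(f"pics/{n}0.png"),np.load(f"pics/{n}0.npy")),('after',im1,d1)):
        W=cloud(n,d);P=case(W,c);m=(abs(P[...,2]-178)<10)&(P[...,0]>-80)&(P[...,0]<85)&(abs(P[...,1])<110)
        Q=P[m];co=np.polyfit(Q[:,0],Q[:,2],1)
        I=im.astype(int);k=(I.max(-1)-I.min(-1)<40)&(I.min(-1)>90)&(W[...,1]>.1)&(W[...,1]<.4)&(W[...,0]>.5)&(W[...,0]<.68)&(W[...,2]>.06)&(W[...,2]<.25)
        q=(W[k]*1000);print(n,t,'lid slope,z',co.round(4),'small latch n,mean,max z',k.sum(),q.mean(0).round(1) if k.any() else '',q[:,2].max().round(1) if k.any() else '')
    if n=="scene":
        P=case(cloud(n,d1),c);I=im1.astype(int);k=(I.min(-1)>90)&(I.max(-1)-I.min(-1)<40)&(P[...,0]>138)&(P[...,0]<180)&(abs(P[...,1])<18)&(P[...,2]>30)&(P[...,2]<110)
        print('lever slope deg',np.degrees(np.arctan(np.polyfit(P[k][:,2],P[k][:,0],1)[0]))-90,k.sum())
E
```

```text
clock: 11.1
tcp_pos: [0.696, -0.0208, 0.3202]
orientation: [-0.002, 0.017, 1.0, 0.001]
wrist_force: [-0.6, -0.6, -0.8]
finger_gap: -0.0002
scene before lid slope,z [3.240000e-02 1.793601e+02] small latch n,mean,max z 1740 [546.4 231.1 134.6] 180.3
scene after lid slope,z [3.800000e-03 1.764132e+02] small latch n,mean,max z 1353 [533.2 227.7 133. ] 158.6
lever slope deg -124.92546616580103 581
top before lid slope,z [3.280000e-02 1.786251e+02] small latch n,mean,max z 2817 [547.2 237.4 142.6] 179.8
top after lid slope,z [4.000000e-03 1.756662e+02] small latch n,mean,max z 0
```

Lid slope went from 0.032 to 0.004 and the lever is 55° below level, at its stop. The arm hides the small latch, so I'll move aside to check it.

```bash
python3 -m creep '[[0,-0.04,-0.02,0,0,0],[0,-0.08,-0.03,0,0,0],[0,-0.12,-0.03,0,0,0],[0,-0.16,-0.03,0,0,0],[0,-0.2,-0.03,0,0,0],[0,-0.24,-0.03,0,0,0],[0,-0.28,-0.03,0,0,0],[0,-0.28,-0.03,0,0,0]]'
python3 - <<'E'
from h import *
for n in("scene","top"):
    im1,d1=env.read_camera(n)
    for t,im,d in(('before',cv2.imread(f"pics/{n}0.png"),np.load(f"pics/{n}0.npy")),('after',im1,d1)):
        W=cloud(n,d);I=im.astype(int);k=(I.max(-1)-I.min(-1)<40)&(I.min(-1)>90)&(W[...,1]>.1)&(W[...,1]<.4)&(W[...,0]>.5)&(W[...,0]<.68)&(W[...,2]>.06)&(W[...,2]<.25)
        q=W[k]*1000;print(n,t,k.sum(),q.mean(0).round(1),q.max(0).round(1))
    print('lid slope', end=' ');P=case(cloud(n,d1),np.array([.4295,-.218]));Q=P[(abs(P[...,2]-176)<6)&(abs(P[...,0])<80)&(abs(P[...,1])<110)];print(np.polyfit(Q[:,0],Q[:,2],1),len(Q))
s=env.get_state();print(s['clock'],s['wrist_force'])
E
```

```text
clock: 12.0
tcp_pos: [0.6794, -0.3111, 0.3425]
orientation: [-0.005, 0.024, 1.0, 0.002]
wrist_force: [1.6, -0.3, -2.0]
finger_gap: -0.0001
scene before 1740 [546.4 231.1 134.6] [620.1 325.1 180.3]
scene after 1493 [552.2 237.9 130.7] [620.  326.3 179.8]
lid slope [3.77597274e-03 1.76441227e+02] 5412
top before 2817 [547.2 237.4 142.6] [612.6 325.4 179.8]
top after 2361 [544.  237.2 143.9] [612.5 320.9 179.6]
lid slope Traceback (most recent call last):
  File "<stdin>", line 7, in <module>
    raise TypeError("expected non-empty vector for x")
TypeError: expected non-empty vector for x
```

```bash
python3 -c "
from workcell import env
print(env.hand_in())"
```

```text
the job is handed in; nothing more can be done
None
```

The big case is latched: I tipped the wire loop onto the lid's keeper with the shut fingers, then pressed the lever down along its arc to the stop. I backed off, moved clear and handed in at about 12 s of robot time. The wrist force I read stayed below 3 N throughout.

What the last checks showed:
- **Lever:** it measures about 55° below level, which is its stop.
- **Loop:** the bar sits in the hook, with its top at about x 110, z 166 mm and the lip top near 165 mm (172 mm before).
- **Lid:** its slope fell from 0.032 to about 0.004 rad. I can't tell whether that last 0.004 is a small real gap or camera error. The final top-camera slope check failed because the arm blocked the view, but that camera had also read 0.004 a moment earlier.
- **Pressing force:** I never saw the roughly 10 N peak expected on the keeper. I only read the force at the end of each move, so it probably fell between readings.
- **Small case:** its latch looks unmoved, with the same extents to within about 1 mm apart from one 4.5 mm difference in y in the top view. Both cameras saw about 15% fewer points on it than at the start, which I put down to shadow or the arm in the way.

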